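# Nest the sterilised beakers and show the set to the inspection camera

### The job

Nest the three steel beakers where they stand on the bench, the smallest inside the middle one and that inside the largest, lowering them in rather than dropping them. Then lift the nested set by its largest beaker and hold it in the air in front of the upward-looking inspection camera, so that the underside of the set is centred on the lens, square to its line of sight and 10 cm from the glass. Finish while holding it still there, without knocking over a beaker, shifting the camera or disturbing the other things on the bench.

Things in the scene. Friction and masses are not known exactly. Their poses are not given: they have to be found in the camera images.
- beaker_large: the widest and shortest of the three plain steel open-topped straight round beakers: outside diameter 66 mm, 62 mm tall, wall 3 mm (60 mm across inside), bottom 4 mm thick, no handle. Origin: centre of its underside; z runs up its axis to the mouth; it starts standing upright on the bench. Mass about 0.22 kg.
- beaker_medium: the middle one of the three plain steel open-topped straight round beakers: outside diameter 50 mm, 76 mm tall, wall 3 mm (44 mm across inside), bottom 4 mm thick, no handle. Origin: centre of its underside; z runs up its axis to the mouth; it starts standing upright on the bench. Standing in the large beaker its rim is 18 mm above the large one's rim. Mass about 0.16 kg.
- beaker_small: the narrowest and tallest of the three plain steel open-topped straight round beakers: outside diameter 34 mm, 90 mm tall, wall 3 mm (28 mm across inside), bottom 4 mm thick, no handle. Origin: centre of its underside; z runs up its axis to the mouth; it starts standing upright on the bench. Standing in the middle beaker its rim is 18 mm above the middle one's rim (36 mm above the large one's in the full set, which is 98 mm tall). Mass about 0.11 kg.
- lens (a point): centre of the front glass of the inspection camera: a white round camera head, 60 mm across, that looks up, tipped in the yoke of a grey stand (base plate 100 x 120 mm) on the bench, glass about 90 mm above the bench. z is the direction in which it looks, out of the glass: upwards and leaning roughly 10 to 27 degrees from vertical, more or less towards the robot. Base square to the lens means that the beaker's z lies along this z. The head stays at its tilt (stiff hinge).
- stopper: black rubber stopper, 32 mm across, 22 mm tall, standing among the beakers; a bystander. Origin: centre of its underside.
- dish: flat closed glass dish, 80 mm across, 16 mm tall; a bystander. Origin: centre of its underside.
- spatula: steel lab spatula, a thin rod with flat ends, 180 mm long, lying flat on the robot's side of the beakers; a bystander. Origin: the middle of its underside.
- bottle: glass media bottle, 60 mm across, 120 mm tall, towards the far side; a bystander. Origin: centre of its underside.
- jar: clear jar with white cap, 64 mm across, 85 mm tall, towards the far side; a bystander. Origin: centre of its underside.
- crucible: white ceramic lidded crucible, 56 mm across, 53 mm tall; a bystander. Origin: centre of its underside.
- camera_stand: the camera's stand: grey base plate 100 x 120 mm with an aluminium yoke, 75 mm tall. Origin: centre of the base plate's underside; x points away from the side to which the head leans.
Things that resemble listed ones, but are neither listed nor needed, are in the scene too. Leave any green or purple look-alike of the beaker_large alone.

How it is judged:
By the outcome, as a careful person would: the job done as asked, in the order asked, and still so for the second after the job is handed in, while the arm keeps its last pose, push and grip.
It also fails if it takes over 72 s, if anything falls off the work surface, if the arm or the gripper's body presses on something with over 40 N, if the wrist force passes 120 N, or if a joint passes its speed limit or range.

### The arm

A 6-joint arm with a two-finger parallel gripper is mounted at the origin on the work surface. World frame = base frame: x ahead of the robot, y to its left, z up, the work surface at z = 0. Lengths are in m, angles in rad, forces in N, time in s.
With the tool pointing down it reaches from about 0.375 to 0.975 m from the base axis. Payload 3.8 kg.
Tool frame: the origin (TCP) lies midway between the tips of the shut fingers; the grasp point (between the pads) lies 19 mm behind it; z points along the fingers, y is the direction in which the jaws open and shut (so a half turn about z gives the same grasp; the last joint's range is limited). The gripper opens to 85 mm and grips with 20 to 120 N. Pads are 22 mm wide; open, the fingers measure 114 mm over their backs; the gripper's body (76 mm by 85 mm) begins 54 mm behind the grasp point. The pads swing forward as they close: fully open they stand 13 mm farther back than shut.
Start: joints at [1.254, 0.264, 1.604, -0, 1.274, -0.037], TCP at [0.186, 0.649, 0.231] pointing down, gripper open.
Joint ranges: [-2.63, 2.63], [-0.94, 2.18], [0.31, 2.57], [-1.31, 4.45], [0, 2.66], [-2.55, 2.55]. Speed limits (rad/s): [2.57, 2.57, 3.14, 3.14, 3.14, 3.14].

### API

Orientations are given as a rotation vector (axis times angle).
In Python, from workcell import bot gives the robot as it stands.
- The arm moves only by the shell command python3 -m inch 'ROWS' [FORCE]. ROWS is JSON, a list of rows, each an object of numbers: "dx", "dy", "dz": the shift along the tool's x, y, z in m; "ax", "ay", "az": the turn, a rotation vector about the tool's x, y, z in degrees; "fingers": the opening, from -1 (shut) to 1 (fully open). A call has 1 to 20 rows; each row is the pose to reach, as a shift and turn from the pose measured when the call began, along the tool's axes at that moment; what a row does not reach only later rows make up. A row lasts 1/8 s, in which the tool goes at most 62.5 mm and 10.7 degrees, less where a joint would pass 70% of its speed; a pose out of reach is approached as far as the arm can. A call with a gripper value outside its range is refused whole. The fingers move at their own pace and stop on an object; FORCE is the grip in N (left out, the last holds). Time passes only in rows, so rows that repeat a pose let the fingers close. It gives the time, the measured TCP pose, the force and the opening at its end, in the units of the state.
- bot.read_state(): the state, without advancing time (a new reading comes with each control period).
- bot.read_camera(name): name is "scene" or "top" or "wrist"; returns (picture, depth): 400x640x3 uint8, blue, green, red; 400x640 float32, m along the optical axis (not along the pixel's ray), 0 where there is no reading.
- bot.get_calibration(name): a dict with "intrinsics" (3x3 intrinsics, pixels), "view" (4x4, takes a point from world to camera coordinates). Camera axes: x right, y down, z forward; pixel columns grow to the right and rows downward; lengths in m; the calibration is good to about 2 mm. The wrist camera is an equidistant fisheye: a pixel r from the principal point sees the ray r / f radians off the axis. A picture is of the moment at which its call begins: read the wrist's pose just before it. get_calibration takes no time and is no camera call; for the wrist camera it gives the pose at the moment of the call.
- bot.finish_job(): hands the job in, once; it reports no verdict.
Trained networks look in the newest picture that a camera, given by its name, has taken for a name from the list of things; names that differ only in an ending like _2 or _b are one class to them, and where a whole thing is asked for, a point or a joint stands for the part that bears it (a point fixed in the world has none). Each returns a list of dicts, best first, with "p" (0 to 1); they miss things now and then, are a little off and sometimes report something else, mostly with a low value. They report only what shows in the picture. A call takes as long as a camera call. They do not tell look-alikes from the thing itself.
- bot.masks_of(camera, thing): "region" (400x640 bool, what is visible of it) and "box" ([left, top, right, bottom] in pixels, round what is visible of it).
The state is a dict: "time": time; "q": joint angles; "joint_vel": joint speeds; "joint_torque": joint torques, N m; "tool_pos": TCP position; "tcp_rot": TCP orientation; "wrist_force": force on the tool from outside, world axes, zero at the start; "torque": the same for the moment, N m; "width": opening from 0.0 (shut) to 1.0 (fully open).
Only numpy, scipy, OpenCV 4.12 (cv2) and the standard library are available. Lean on these libraries where they do the work, as an engineer would, in place of code of your own. Each camera call takes 0.05 s, during which the arm holds its last target. There are 200 camera calls.

## Working session

There is one attempt and no reset: what is moved stays moved. The work goes in short steps, Python scripts to look and compute and a shell command to move; the robot and the scene stay as the last step left them, time stands still between calls to the robot, and variables do not carry over. Pictures are saved under pics/ and viewed, about 8 in all and at most 12, crops included, and the job is handed in when it is done.

```bash
mkdir -p pics; ls
cat > h.py <<'E'
import numpy as np, cv2
from scipy.spatial.transform import Rotation as R
from workcell import bot
def cloud(name, depth, mask):
    c=bot.get_calibration(name); K=np.array(c["intrinsics"]); V=np.array(c["view"])
    v,u=np.nonzero(mask&(depth>0)); d=depth[v,u]
    if name=="wrist":
        x=(u-K[0,2])/K[0,0]; y=(v-K[1,2])/K[1,1]; r=np.hypot(x,y)+1e-9
        t=np.tan(r); P=np.c_[x/r*t*d,y/r*t*d,d]
    else: P=np.c_[(u-K[0,2])/K[0,0]*d,(v-K[1,2])/K[1,1]*d,d]
    return (P-V[:3,3])@V[:3,:3], u, v
def proj(name,X):
    c=bot.get_calibration(name); K=np.array(c["intrinsics"]); V=np.array(c["view"])
    p=V[:3,:3]@np.asarray(X)+V[:3,3]; return (K@p/p[2])[:2]
def circ(P):
    A=np.c_[2*P[:,:2],np.ones(len(P))]; s=np.linalg.lstsq(A,(P[:,:2]**2).sum(1),rcond=None)[0]
    return s[:2],np.sqrt(s[2]+s[:2]@s[:2])
E
python3 - <<'E'
from h import *
print(bot.read_state())
for n in ["top","scene"]:
    im,d=bot.read_camera(n); cv2.imwrite(f"pics/{n}0.png",im); np.save(f"{n}0.npy",d)
    for t in ["beaker_large","beaker_medium","beaker_small","lens","stopper","dish","spatula","bottle","jar","crucible","camera_stand"]:
        for m in bot.masks_of(n,t)[:4]:
            P,_,_=cloud(n,d,m["region"])
            if len(P)==0: continue
            print(n,t,round(m["p"],2),[int(b) for b in m["box"]],"med",np.median(P,0).round(3),"lo",np.percentile(P,2,axis=0).round(3),"hi",np.percentile(P,98,axis=0).round(3))
E
```

```text
pics
{'time': 0.0, 'q': array([ 1.25415923e+00,  2.64742613e-01,  1.60538443e+00, -2.44884442e-06,
        1.27365490e+00, -3.69392890e-02]), 'joint_vel': array([ 3.88671864e-04, -7.60342573e-06, -9.37750210e-04,  4.58330383e-04,
       -9.72412050e-04,  6.89346536e-04]), 'joint_torque': array([-3.35367531e-04, -5.15115988e+01, -3.67305315e+01, -3.70197859e-04,
        1.30731976e-02, -6.92691238e-07]), 'tool_pos': array([0.1861476 , 0.64807563, 0.22996347]), 'tcp_rot': array([-0.43786286, -3.11054087,  0.00338556]), 'wrist_force': array([-0.71947584,  0.26423385, -0.29380901]), 'torque': array([-0.05270853, -0.04428573, -0.01339521]), 'width': 1.0019854475463805}
top beaker_large 0.94 [354, 159, 385, 188] med [ 0.607 -0.056  0.006] lo [ 0.572 -0.083  0.002] hi [ 0.634 -0.022  0.063]
top beaker_large 0.91 [218, 98, 253, 138] med [0.737 0.249 0.022] lo [0.7   0.211 0.   ] hi [0.763 0.275 0.063]
top beaker_large 0.91 [285, 260, 313, 297] med [0.364 0.091 0.006] lo [0.34  0.06  0.001] hi [0.402 0.12  0.064]
top beaker_large 0.64 [238, 152, 273, 182] med [0.62  0.202 0.007] lo [0.586 0.1
[... 2955 characters left out ...]
617 0.382 0.018]
scene dish 0.61 [196, 163, 221, 194] med [ 0.634 -0.191  0.084] lo [ 0.593 -0.224  0.044] hi [ 0.65  -0.172  0.095]
scene spatula 0.61 [385, 181, 425, 217] med [0.328 0.183 0.005] lo [ 0.248  0.169 -0.   ] hi [0.425 0.197 0.008]
scene bottle 0.56 [382, 299, 427, 371] med [0.73  0.364 0.077] lo [0.702 0.334 0.006] hi [0.743 0.387 0.121]
scene jar 0.91 [215, 242, 257, 294] med [0.777 0.067 0.062] lo [0.743 0.028 0.007] hi [0.797 0.083 0.087]
scene crucible 0.89 [297, 154, 317, 169] med [ 0.38  -0.089  0.04 ] lo [ 0.346 -0.124  0.002] hi [ 0.398 -0.069  0.052]
scene crucible 0.67 [194, 163, 222, 191] med [ 0.635 -0.192  0.083] lo [ 0.593 -0.224  0.043] hi [ 0.65  -0.173  0.095]
```

```bash
ls pics
```

```text
scene0.png
top0.png
```

Run:
```python
import cv2
a=cv2.imread("pics/top0.png")[70:340,150:490]; cv2.imwrite("pics/topc.png",cv2.resize(a,None,fx=2.2,fy=2.2,interpolation=3))
```

```text
(no output)
```

View pics/topc.png

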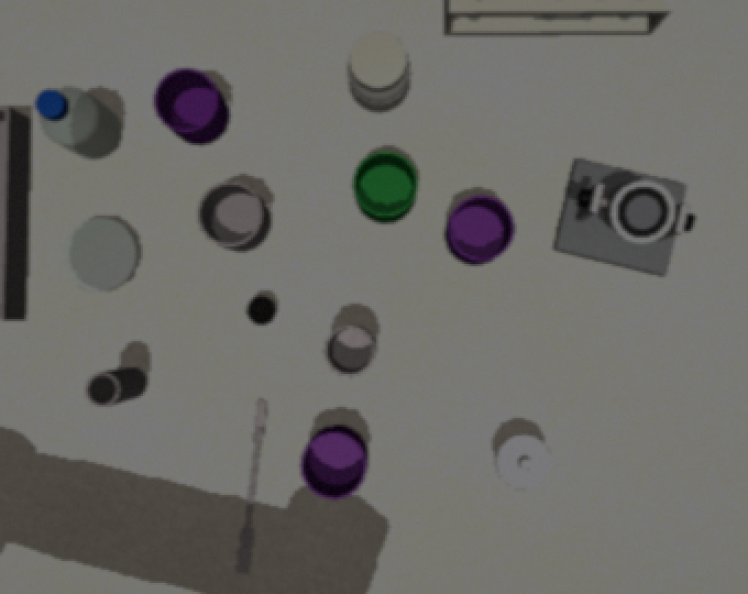

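View pics/scene0.png

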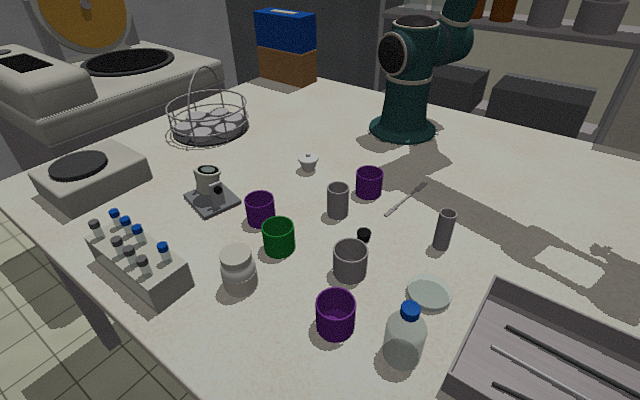

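The large-beaker candidates in the scene image are purple at (369,182), (259,208) and (335,313), green at (278,236), and plain steel at (350,260). I choose the steel one, which is about (0.617, 0.198). The medium beaker is steel at (338,200) and the small one is at (444,229). The camera is at (210,190).

Next I refine the positions from rim points and get the lens plane.

```bash
cat >> h.py <<'E'
from scipy.optimize import least_squares
B=dict(large=(0.033,0.062),medium=(0.025,0.076),small=(0.017,0.090))
def rim(P,which,guess,dz=0.0,tol=0.003):
    r,h=B[which]; h=h+dz; g=np.array(guess,float)
    for rad in (0.025,0.012,0.006):
        rr=np.hypot(*(P[:,:2]-g).T); Q=P[(abs(P[:,2]-h)<tol)&(rr<r+rad)&(rr>r-0.003-rad)]
        if len(Q)<8: return None
        g=least_squares(lambda c:np.hypot(*(Q[:,:2]-c).T)-(r-0.0015),g,loss="soft_l1",f_scale=0.002).x
    return g.round(4),len(Q),round(float(np.median(Q[:,2])),4)
E
python3 - <<'E'
from h import *
G=dict(large=(.617,.198),medium=(.483,.078),small=(.445,.312))
for n in ["top","scene"]:
    d=np.load(n+"0.npy"); P,_,_=cloud(n,d,d>0)
    for k in G: print(n,k,rim(P,k,G[k]))
    Q=P[(np.hypot(P[:,0]-.618,P[:,1]+.2)<.035)&(P[:,2]>.07)]
    c=Q.mean(0); u,s,vt=np.linalg.svd(Q-c); print(n,"lens",len(Q),c.round(4),(vt[2]*np.sign(vt[2,2])).round(3),s)
    print(np.c_[Q[::max(1,len(Q)//25)]].round(3).tolist())
E
cat > crop.py <<'E'
import cv2
a=cv2.imread("pics/scene0.png"); 
cv2.imwrite("pics/c.png",cv2.resize(cv2.hconcat([a[150:290,320:460],a[150:290,180:320]]),None,fx=2.8,fy=2.8,interpolation=2))
E
python3 crop.py
```

```text
top large (array([0.6175, 0.1967]), 128, 0.0617)
top medium (array([0.4828, 0.0753]), 93, 0.076)
top small (array([0.4441, 0.3108]), 76, 0.0894)
top lens 666 [ 0.6173 -0.2025  0.0894] [-0.207  0.062  0.976] [0.39032852 0.38654672 0.04105491]
[[0.646, -0.197, 0.089], [0.642, -0.198, 0.093], [0.639, -0.214, 0.094], [0.637, -0.224, 0.094], [0.633, -0.18, 0.091], [0.631, -0.18, 0.092], [0.629, -0.178, 0.09], [0.627, -0.176, 0.09], [0.626, -0.228, 0.096], [0.625, -0.225, 0.092], [0.623, -0.219, 0.092], [0.621, -0.212, 0.092], [0.619, -0.207, 0.091], [0.616, -0.198, 0.092], [0.615, -0.19, 0.09], [0.613, -0.187, 0.088], [0.611, -0.181, 0.085], [0.609, -0.175, 0.084], [0.609, -0.228, 0.088], [0.606, -0.223, 0.09], [0.605, -0.222, 0.087], [0.602, -0.222, 0.088], [0.601, -0.225, 0.084], [0.596, -0.186, 0.084], [0.594, -0.2, 0.086], [0.592, -0.218, 0.086]]
scene large (array([0.6178, 0.1989]), 202, 0.0619)
scene medium (array([0.4828, 0.0777]), 92, 0.0759)
scene small (array([0.4449, 0.3135]), 89, 0.0899)
scene lens 416 [ 0.6242 -0.1945  0.0859] [0.022 0.198 0.98 ] [0.33259693 0.30649339 0.12885217]
[[0.607, -0.23, 0.089], [0.606, -0.22, 0.089], [0.614, -0.221, 0.09], [0.629, -0.222, 0.095], [0.601, -0.201, 0.088], [0.62, -0.21, 0.092], [0.591, -0.189, 0.084], [0.612, -0.198, 0.089], [0.633, -0.207, 0.094], [0.603, -0.185, 0.087], [0.625, -0.193, 0.092], [0.645, -0.202, 0.096], [0.616, -0.182, 0.089], [0.634, -0.192, 0.092], [0.603, -0.175, 0.082], [0.627, -0.177, 0.091], [0.642, -0.189, 0.092], [0.611, -0.174, 0.081], [0.631, -0.176, 0.088], [0.642, -0.192, 0.085], [0.609, -0.177, 0.073], [0.627, -0.176, 0.08], [0.635, -0.184, 0.079], [0.641, -0.192, 0.076], [0.646, -0.202, 0.072], [0.648, -0.2, 0.071]]
```

View pics/c.png

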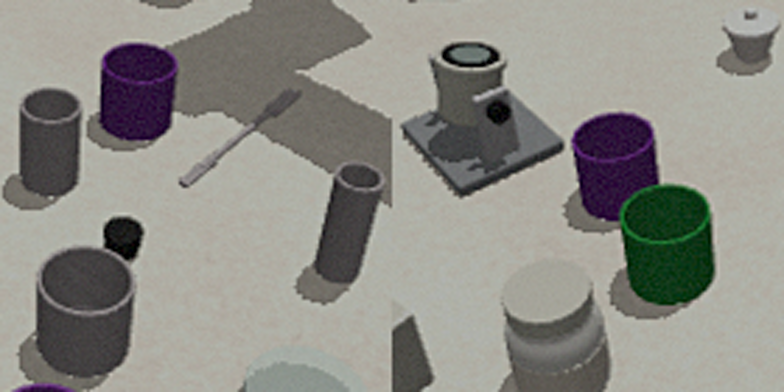

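The crop confirms three plain steel beakers standing upright, with the camera head on its stand. Now I write a move calculator and head for the small beaker.

```bash
cat >> h.py <<'E'
DOWN=np.array([[-1,0,0],[0,1,0],[0,0,-1.]])
def go(pos,Rt=DOWN):
    s=bot.read_state(); R0=R.from_rotvec(s["tcp_rot"]); d=R0.inv().apply(np.array(pos)-s["tool_pos"])
    a=(R0.inv()*R.from_matrix(Rt)).as_rotvec(degrees=True)
    print("t",round(s["time"],2),"tcp",s["tool_pos"].round(4),"F",s["wrist_force"].round(1),"w",round(s["width"],3),"| d",d.round(4),"a",a.round(2),"len",np.linalg.norm(d).round(3))
def look(which,guess,dz=0,tol=0.003,save=None):
    im,d=bot.read_camera("wrist"); P,u,v=cloud("wrist",d,d>0)
    if save: cv2.imwrite(f"pics/{save}.png",im)
    print(which,rim(P,which,guess,dz,tol)); return im,d,P
E
python3 -c "
from h import *
go((.4445,.312,.19))"
```

```text
t 1.2 tcp [0.1864 0.6487 0.2313] F [ 0.2 -0.4  0.7] w 1.003 | d [-0.3411 -0.2524  0.0413] a [  0.    -0.   -16.03] len 0.426
```

```bash
python3 -m inch '[{"dx":-0.341,"dy":-0.252,"dz":0.041,"az":-16,"fingers":0.2},{"dx":-0.341,"dy":-0.252,"dz":0.041,"az":-16,"fingers":0.2},{"dx":-0.341,"dy":-0.252,"dz":0.041,"az":-16,"fingers":0.2},{"dx":-0.341,"dy":-0.252,"dz":0.041,"az":-16,"fingers":0.2},{"dx":-0.341,"dy":-0.252,"dz":0.041,"az":-16,"fingers":0.2},{"dx":-0.341,"dy":-0.252,"dz":0.041,"az":-16,"fingers":0.2},{"dx":-0.341,"dy":-0.252,"dz":0.041,"az":-16,"fingers":0.2},{"dx":-0.341,"dy":-0.252,"dz":0.041,"az":-16,"fingers":0.2},{"dx":-0.341,"dy":-0.252,"dz":0.041,"az":-16,"fingers":0.2},{"dx":-0.341,"dy":-0.252,"dz":0.041,"az":-16,"fingers":0.2}]'
python3 - <<'E'
from h import *
look("small",(.4445,.312),save="w1")
go((.4445,.312,.19))
c=bot.get_calibration("wrist"); V=np.array(c["view"]); print("cam",-V[:3,:3].T@V[:3,3], V[2,:3], c["intrinsics"])
E
```

```text
small (array([0.4442, 0.313 ]), 45, 0.0893)
t 1.25 tcp [0.1864 0.6487 0.2313] F [-0.1  0.2 -0.1] w 1.004 | d [-0.3411 -0.2523  0.0413] a [ -0.    -0.   -16.04] len 0.426
cam [0.11938535 0.66706955 0.3742551 ] [ 0.26493331 -0.07601762 -0.96126566] [[309.70691629   0.         323.40529787]
 [  0.         309.70691629 195.52102821]
 [  0.           0.           1.        ]]invalid input at $[0]: expected keys dx, dy, dz, ax, ay, az, fingers
```

View pics/w1.png

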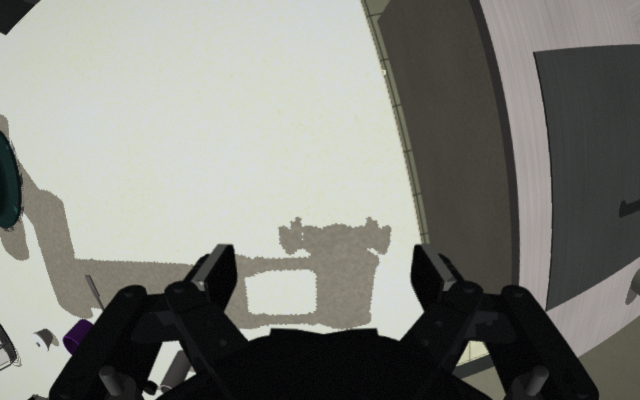

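```bash
python3 -m inch '[{"dx":-0.341,"dy":-0.252,"dz":0.041,"ax":0,"ay":0,"az":-16,"fingers":0.2},{"dx":-0.341,"dy":-0.252,"dz":0.041,"ax":0,"ay":0,"az":-16,"fingers":0.2},{"dx":-0.341,"dy":-0.252,"dz":0.041,"ax":0,"ay":0,"az":-16,"fingers":0.2},{"dx":-0.341,"dy":-0.252,"dz":0.041,"ax":0,"ay":0,"az":-16,"fingers":0.2},{"dx":-0.341,"dy":-0.252,"dz":0.041,"ax":0,"ay":0,"az":-16,"fingers":0.2},{"dx":-0.341,"dy":-0.252,"dz":0.041,"ax":0,"ay":0,"az":-16,"fingers":0.2},{"dx":-0.341,"dy":-0.252,"dz":0.041,"ax":0,"ay":0,"az":-16,"fingers":0.2},{"dx":-0.341,"dy":-0.252,"dz":0.041,"ax":0,"ay":0,"az":-16,"fingers":0.2},{"dx":-0.341,"dy":-0.252,"dz":0.041,"ax":0,"ay":0,"az":-16,"fingers":0.2}]'
python3 - <<'E'
from h import *
_,_,P=look("small",(.4445,.312),save="w2")
for k,g in dict(large=(.617,.198),medium=(.483,.078)).items(): print(k,rim(P,k,g))
go((.4445,.312,.076))
E
```

```text
time: 2.38
tool_pos: [0.4445, 0.3126, 0.1904]
tcp_rot: [-0.002, -3.141, -0.001]
wrist_force: [-0.9, 0.2, 0.3]
width: 0.603
small (array([0.444 , 0.3123]), 464, 0.0901)
large (array([0.6169, 0.1986]), 57, 0.0613)
medium (array([0.4825, 0.0773]), 391, 0.0757)
t 2.42 tcp [0.4442 0.3131 0.1905] F [-0.  -0.5 -0.2] w 0.604 | d [-0.0003 -0.0012  0.1145] a [ 0.04 -0.01 -0.01] len 0.114
```

```bash
python3 -m inch '[{"dx":0,"dy":-0.001,"dz":0.06,"ax":0,"ay":0,"az":0,"fingers":0.2},{"dx":0,"dy":-0.001,"dz":0.1165,"ax":0,"ay":0,"az":0,"fingers":0.2},{"dx":0,"dy":-0.001,"dz":0.1165,"ax":0,"ay":0,"az":0,"fingers":0.2},{"dx":0,"dy":-0.001,"dz":0.1165,"ax":0,"ay":0,"az":0,"fingers":0.2},{"dx":0,"dy":-0.001,"dz":0.1165,"ax":0,"ay":0,"az":0,"fingers":-0.5},{"dx":0,"dy":-0.001,"dz":0.1165,"ax":0,"ay":0,"az":0,"fingers":-0.5},{"dx":0,"dy":-0.001,"dz":0.1165,"ax":0,"ay":0,"az":0,"fingers":-0.5},{"dx":0,"dy":-0.001,"dz":0.1165,"ax":0,"ay":0,"az":0,"fingers":-0.5}]' 40
python3 - <<'E'
from h import *
go((.4825,.0773,.17))
E
```

```text
time: 3.42
tool_pos: [0.4466, 0.3138, 0.0775]
tcp_rot: [0.001, 3.137, 0.007]
wrist_force: [-0.4, 0.2, 6.5]
width: 0.372
t 3.42 tcp [0.4466 0.3138 0.0775] F [-0.4  0.2  6.5] w 0.372 | d [-0.0366 -0.2361 -0.0933] a [ 0.25  0.29 -0.03] len 0.256
```

Run:
```python
from h import *
im,d=bot.read_camera("scene"); a=bot.read_camera("wrist")[0]
go((.4825,.0773,.17))
cv2.imwrite("pics/s3.png",cv2.hconcat([cv2.resize(im[120:280,370:530],(400,400),interpolation=2),cv2.resize(a[200:400,220:420],(400,400))]))
```

```text
t 3.52 tcp [0.4465 0.3138 0.0775] F [-0.4  0.1  7. ] w 0.373 | d [-0.0366 -0.2361 -0.0933] a [ 0.25  0.29 -0.04] len 0.256
```

View pics/s3.png

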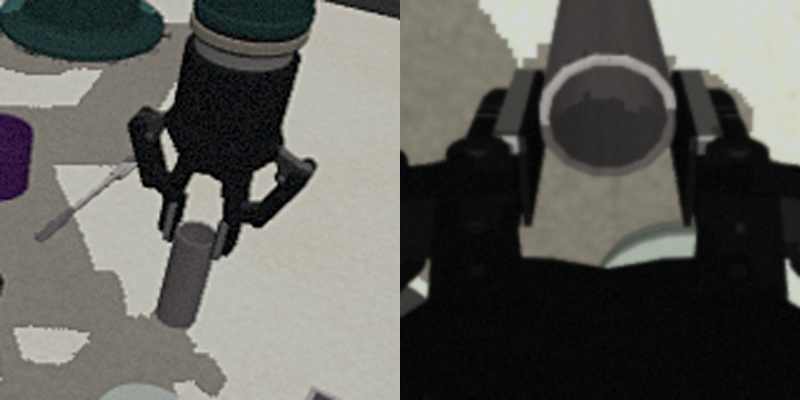

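Small beaker is gripped evenly, with its rim seen at (608,115) between the pads. The upward force comes from the pads swinging down as they close. I'll lift and measure it in hand.

```bash
python3 -m inch '[{"dx":0,"dy":0,"dz":-0.05,"ax":0,"ay":0,"az":0,"fingers":-0.5},{"dx":0,"dy":0,"dz":-0.1,"ax":0.2,"ay":0.3,"az":0,"fingers":-0.5},{"dx":0,"dy":0,"dz":-0.1,"ax":0.2,"ay":0.3,"az":0,"fingers":-0.5},{"dx":0,"dy":0,"dz":-0.1,"ax":0.2,"ay":0.3,"az":0,"fingers":-0.5}]'
cat >> h.py <<'E'
def inhand(which,dz=0):
    "rim of a held beaker in tool axes: centre, top plane normal"
    im,d=bot.read_camera("wrist"); s=bot.read_state(); P,u,v=cloud("wrist",d,d>0); r=B[which][0]
    T=R.from_rotvec(s["tcp_rot"]).inv().apply(P-s["tool_pos"])
    m=(np.hypot(T[:,0],T[:,1])<r+.012)&(T[:,2]>-.06)&(T[:,2]<.03); return T[m],T,s,im
E
python3 - <<'E'
from h import *
Q,T,s,im=inhand("small")
print(len(Q), np.histogram(Q[:,2],np.arange(-.06,.031,.003)))
m=abs(T[:,1])<.012; Z=T[m&(abs(T[:,0])<.03)]; i=np.argsort(Z[:,0])
for x in np.arange(-.024,.026,.003):
    z=Z[abs(Z[:,0]-x)<.0015,2]
    if len(z): print(round(x,3),len(z),np.percentile(z,[0,10,50,100]).round(3))
go((.4825,.0773,.19))
E
```

```text
time: 4.03
tool_pos: [0.446, 0.3133, 0.178]
tcp_rot: [0.001, 3.141, 0.002]
wrist_force: [0.0, 0.0, -1.6]
width: 0.37
8833 (array([ 193,  311,  265,  279,  259,  194,  227,  599,  206,  223,  262,
        231,  223,  204,  213, 1153,  599,  438,  326,  287,  282,  276,
        225,  232,  224,  194,  199,  183,  179,  147]), array([-6.00000000e-02, -5.70000000e-02, -5.40000000e-02, -5.10000000e-02,
       -4.80000000e-02, -4.50000000e-02, -4.20000000e-02, -3.90000000e-02,
       -3.60000000e-02, -3.30000000e-02, -3.00000000e-02, -2.70000000e-02,
       -2.40000000e-02, -2.10000000e-02, -1.80000000e-02, -1.50000000e-02,
       -1.20000000e-02, -9.00000000e-03, -6.00000000e-03, -3.00000000e-03,
        5.55111512e-17,  3.00000000e-03,  6.00000000e-03,  9.00000000e-03,
        1.20000000e-02,  1.50000000e-02,  1.80000000e-02,  2.10000000e-02,
        2.40000000e-02,  2.70000000e-02,  3.00000000e-02]))
-0.015 51 [-0.014 -0.013 -0.013 -0.006]
-0.012 1336 [-0.015 -0.012  0.008  0.052]
-0.009 673 [-0.014 -0.012  0.007  0.18 ]
-0.006 259 [-0.013 -0.011  0.007  0.179]
-0.003 124 [-0.013 -0.007  0.177  0.179]
-0.0 63 [-0.003  0.177  0.178  0.179]
0.003 59 [0.176 0.176 0.177 0.18 ]
0.006 67 [-0.012  0.177  0.178  0.179]
0.009 2726 [-0.1   -0.096 -0.085  0.18 ]
0.012 2871 [-0.101 -0.098 -0.089  0.179]
0.015 1067 [-0.104 -0.085 -0.002  0.179]
0.018 3079 [-0.106 -0.103 -0.092  0.18 ]
0.021 424 [-0.105 -0.104 -0.1    0.179]
0.024 68 [0.176 0.177 0.178 0.18 ]
t 4.08 tcp [0.4452 0.3128 0.1767] F [ 0.1  0.3 -0.5] w 0.373 | d [-0.0374 -0.2355 -0.0134] a [ 0.   -0.09 -0.04] len 0.239
```

```bash
cat >> h.py <<'E'
def rimfit(T,r,zl,zh):
    g=np.zeros(2); 
    for w in (.008,.005,.0035):
        rr=np.hypot(*(T[:,:2]-g).T); Q=T[(T[:,2]>zl)&(T[:,2]<zh)&(abs(rr-r+.0015)<w)]
        g=least_squares(lambda c:np.hypot(*(Q[:,:2]-c).T)-(r-.0015),g,loss="soft_l1",f_scale=.001).x
    p=np.linalg.lstsq(np.c_[Q[:,:2]-g,np.ones(len(Q))],Q[:,2],rcond=None)[0]
    return dict(c=g.round(4),z=p[2].round(4),slope_deg=np.degrees(p[:2]).round(2),n=len(Q))
E
python3 - <<'E'
from h import *
Q,T,s,im=inhand("small")
f=rimfit(T,.017,-.0155,-.0105); print(f)
R0=R.from_rotvec(s["tcp_rot"]); print("rim world",s["tool_pos"]+R0.apply([*f["c"],f["z"]]))
d=np.array([.4825,.0773]); c=f["c"]
go((d[0]+c[0],d[1]-c[1],.18))
E
```

```text
{'c': array([ 0.0018, -0.0009]), 'z': np.float64(-0.0125), 'slope_deg': array([-0.17,  0.86]), 'n': 1336}
rim world [0.44309393 0.311721   0.1884429 ]
t 4.12 tcp [0.4449 0.3126 0.1759] F [ 0.  -0.7 -2.6] w 0.375 | d [-0.0396 -0.2344 -0.004 ] a [-0.04 -0.15 -0.04] len 0.238
```

```bash
python3 -m inch '[{"dx":-0.04,"dy":-0.234,"dz":-0.005,"ax":0,"ay":0,"az":0,"fingers":-0.5},{"dx":-0.04,"dy":-0.234,"dz":-0.005,"ax":0,"ay":0,"az":0,"fingers":-0.5},{"dx":-0.04,"dy":-0.234,"dz":-0.005,"ax":0,"ay":0,"az":0,"fingers":-0.5},{"dx":-0.04,"dy":-0.234,"dz":-0.005,"ax":0,"ay":0,"az":0,"fingers":-0.5},{"dx":-0.04,"dy":-0.234,"dz":-0.005,"ax":0,"ay":0,"az":0,"fingers":-0.5},{"dx":-0.04,"dy":-0.234,"dz":-0.005,"ax":0,"ay":0,"az":0,"fingers":-0.5}]'
python3 - <<'E'
from h import *
Q,T,s,im=inhand("small"); f=rimfit(T,.017,-.0155,-.0105); print(f)
R0=R.from_rotvec(s["tcp_rot"]); W=s["tool_pos"]+R0.apply(T); print("rim",s["tool_pos"]+R0.apply([*f["c"],f["z"]]))
print("med wrist",rim(W,"medium",(.4825,.0773)))
d=bot.read_camera("top")[1]; P=cloud("top",d,d>0)[0]; print("med top",rim(P,"medium",(.4825,.0773)),"small top",rim(P,"small",(.4825,.0773),dz=s["tool_pos"][2]+.0125-.09))
cv2.imwrite("pics/w4.png",im)
go((.4825+.0018,.0773+.0009,.11))
E
```

```text
time: 4.88
tool_pos: [0.4838, 0.0785, 0.1795]
tcp_rot: [-0.003, -3.136, 0.001]
wrist_force: [-1.0, -0.1, -2.0]
width: 0.372
{'c': array([ 0.0019, -0.0009]), 'z': np.float64(-0.0126), 'slope_deg': array([-0.24,  0.67]), 'n': 1347}
rim [0.48203697 0.07819508 0.19241733]
med wrist (array([0.483 , 0.0764]), 452, 0.0764)
med top None small top None
t 4.97 tcp [0.484  0.0795 0.1801] F [-0.2  0.2 -1.9] w 0.37 | d [-0.0006 -0.0012  0.0701] a [-0.03 -0.25  0.02] len 0.07
```

View pics/w4.png

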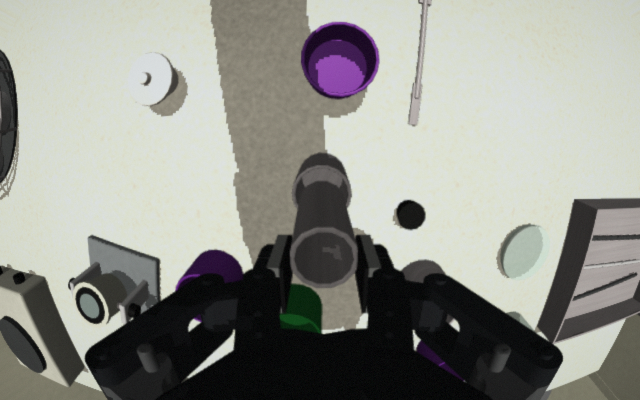

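The view shows the small beaker held over the medium one, with its rim at (325,255) and the medium's rim just behind and below at (322,180). I'll lower it in.

```bash
python3 -m inch '[{"dx":-0.0005,"dy":-0.0015,"dz":0.01,"ax":0,"ay":0,"az":0,"fingers":-0.5},{"dx":-0.0005,"dy":-0.0015,"dz":0.03,"ax":0,"ay":0,"az":0,"fingers":-0.5},{"dx":-0.0005,"dy":-0.0015,"dz":0.05,"ax":0,"ay":0,"az":0,"fingers":-0.5},{"dx":-0.0005,"dy":-0.0015,"dz":0.07,"ax":0,"ay":0,"az":0,"fingers":-0.5},{"dx":-0.0005,"dy":-0.0015,"dz":0.085,"ax":0,"ay":0,"az":0,"fingers":-0.5},{"dx":-0.0005,"dy":-0.0015,"dz":0.094,"ax":0,"ay":0,"az":0,"fingers":-0.5},{"dx":-0.0005,"dy":-0.0015,"dz":0.094,"ax":0,"ay":0,"az":0,"fingers":-0.5}]'
python3 - <<'E'
from h import *
Q,T,s,im=inhand("small"); f=rimfit(T,.017,-.0155,-.0105); print(f)
R0=R.from_rotvec(s["tcp_rot"]); W=s["tool_pos"]+R0.apply(T); print("rim",s["tool_pos"]+R0.apply([*f["c"],f["z"]]))
print("med wrist",rim(W,"medium",(.4825,.0773)))
go((.4825+.0018,.0773+.0009,.0814))
E
```

```text
time: 5.85
tool_pos: [0.4835, 0.0781, 0.0853]
tcp_rot: [0.001, -3.136, 0.001]
wrist_force: [-0.1, 0.5, -1.2]
width: 0.373
{'c': array([ 0.0018, -0.0009]), 'z': np.float64(-0.0126), 'slope_deg': array([-0.14,  0.9 ]), 'n': 1339}
rim [0.48242874 0.07718502 0.09866012]
med wrist (array([0.4842, 0.0756]), 979, 0.0767)
t 5.9 tcp [0.4842 0.0781 0.0861] F [-0.4  1.  -0.6] w 0.369 | d [-0.0002  0.0001  0.0047] a [-0.03 -0.26  0.04] len 0.005
```

```bash
cat >> h.py <<'E'
def tips(T):
    m=(T[:,0]>-.02)&(T[:,0]<.03)&(abs(T[:,1])<.07)&(abs(T[:,1])>.018)&(T[:,2]>-.04)&(T[:,2]<.004)
    for sg in (1,-1):
        Q=T[m&(T[:,1]*sg>0)]; 
        for k in np.arange(-.03,.004,.003):
            q=Q[abs(Q[:,2]-k)<.0015]
            if len(q)>3: print(sg,round(k,3),len(q),"y",np.percentile(q[:,1],[3,97]).round(3),"x",np.percentile(q[:,0],[3,97]).round(3))
E
python3 -m inch '[{"dx":0,"dy":0,"dz":0.003,"ax":0,"ay":0,"az":0,"fingers":-0.5},{"dx":0,"dy":0,"dz":0.005,"ax":0,"ay":0,"az":0,"fingers":-0.5},{"dx":0,"dy":0,"dz":0.005,"ax":0,"ay":0,"az":0,"fingers":-0.5}]'
python3 - <<'E'
from h import *
Q,T,s,im=inhand("small"); f=rimfit(T,.017,-.0155,-.0105); print(f, s["tool_pos"],s["wrist_force"]); tips(T)
E
```

```text
time: 6.28
tool_pos: [0.4847, 0.078, 0.0816]
tcp_rot: [0.001, -3.138, 0.001]
wrist_force: [0.3, 0.1, 2.1]
width: 0.373
{'c': array([ 0.0019, -0.0009]), 'z': np.float64(-0.0126), 'slope_deg': array([-0.3 ,  0.82]), 'n': 1355} [0.48465915 0.07807357 0.08161568] [-0.29735435 -0.50724296  2.09459749]
1 -0.03 68 y [0.018 0.028] x [0.006 0.011]
1 -0.027 63 y [0.018 0.028] x [0.006 0.011]
1 -0.024 77 y [0.018 0.028] x [0.006 0.011]
1 -0.021 53 y [0.018 0.028] x [0.006 0.011]
1 -0.018 56 y [0.019 0.029] x [0.006 0.011]
1 -0.015 55 y [0.018 0.028] x [0.006 0.011]
1 -0.012 41 y [0.018 0.028] x [0.006 0.011]
1 -0.009 47 y [0.018 0.027] x [0.006 0.011]
1 -0.006 10 y [0.018 0.024] x [0.007 0.011]
-1 -0.03 91 y [-0.03  -0.019] x [0.006 0.011]
-1 -0.027 75 y [-0.03  -0.018] x [0.006 0.011]
-1 -0.024 79 y [-0.03  -0.018] x [0.006 0.011]
-1 -0.021 67 y [-0.03  -0.019] x [0.006 0.011]
-1 -0.018 78 y [-0.03  -0.018] x [0.006 0.011]
-1 -0.015 70 y [-0.03  -0.018] x [0.006 0.011]
-1 -0.012 50 y [-0.03  -0.018] x [0.006 0.011]
-1 -0.009 56 y [-0.029 -0.019] x [0.006 0.011]
-1 -0.006 16 y [-0.023 -0.018] x [0.01  0.011]
```

```bash
python3 -m inch '[{"dx":0,"dy":0,"dz":-0.001,"ax":0,"ay":0,"az":0,"fingers":-0.15},{"dx":0,"dy":0,"dz":-0.001,"ax":0,"ay":0,"az":0,"fingers":0.1},{"dx":0,"dy":0,"dz":-0.001,"ax":0,"ay":0,"az":0,"fingers":0.5},{"dx":0,"dy":0,"dz":-0.001,"ax":0,"ay":0,"az":0,"fingers":0.5},{"dx":0,"dy":0,"dz":-0.001,"ax":0,"ay":0,"az":0,"fingers":0.5}]'
python3 - <<'E'
from h import *
Q,T,s,im=inhand("small"); f=rimfit(T,.017,-.0155,-.0105); print(f)
R0=R.from_rotvec(s["tcp_rot"]); W=s["tool_pos"]+R0.apply(T); print("rim",s["tool_pos"]+R0.apply([*f["c"],f["z"]]))
print("med wrist",rim(W,"medium",(.4835,.077)))
tips(T)
go((.4832,.077,.0555))
E
```

```text
time: 6.95
tool_pos: [0.4846, 0.0781, 0.0826]
tcp_rot: [0.001, -3.138, 0.001]
wrist_force: [-0.4, 0.1, -0.3]
width: 0.749
{'c': array([ 0.0022, -0.0026]), 'z': np.float64(-0.0116), 'slope_deg': array([ 0.21, -0.05]), 'n': 1121}
rim [0.48248599 0.0754738  0.09419785]
med wrist (array([0.4834, 0.0757]), 1332, 0.0761)
1 -0.03 164 y [0.031 0.044] x [-0.01   0.011]
1 -0.027 156 y [0.031 0.044] x [-0.009  0.011]
1 -0.024 150 y [0.031 0.043] x [-0.01   0.011]
1 -0.021 136 y [0.031 0.044] x [-0.009  0.011]
1 -0.018 131 y [0.031 0.044] x [-0.01   0.011]
1 -0.015 117 y [0.031 0.043] x [-0.009  0.011]
1 -0.012 83 y [0.031 0.036] x [-0.01   0.011]
1 -0.009 63 y [0.031 0.036] x [-0.01   0.011]
1 -0.006 15 y [0.031 0.031] x [-0.005  0.007]
-1 -0.03 174 y [-0.046 -0.033] x [-0.009  0.011]
-1 -0.027 154 y [-0.046 -0.033] x [-0.008  0.011]
-1 -0.024 137 y [-0.046 -0.033] x [-0.011  0.011]
-1 -0.021 137 y [-0.046 -0.033] x [-0.01   0.011]
-1 -0.018 137 y [-0.046 -0.033] x [-0.009  0.011]
-1 -0.015 120 y [-0.045 -0.033] x [-0.009  0.011]
-1 -0.012 135 y [-0.039 -0.018] x [-0.008  0.011]
-1 -0.009 62 y [-0.038 -0.019] x [-0.01   0.011]
-1 -0.006 15 y [-0.033 -0.033] x [-0.006  0.007]
t 7.0 tcp [0.4846 0.0781 0.0826] F [-0.   0.6  0.7] w 0.751 | d [ 0.0013 -0.0011  0.0271] a [-0.02 -0.2   0.03] len 0.027
```

```bash
python3 -m inch '[{"dx":0.0015,"dy":-0.0015,"dz":0.013,"ax":0,"ay":-0.2,"az":0,"fingers":0.5},{"dx":0.0015,"dy":-0.0015,"dz":0.0265,"ax":0,"ay":-0.2,"az":0,"fingers":0.5},{"dx":0.0015,"dy":-0.0015,"dz":0.0265,"ax":0,"ay":-0.2,"az":0,"fingers":0.5},{"dx":0.0015,"dy":-0.0015,"dz":0.0265,"ax":0,"ay":-0.2,"az":0,"fingers":-0.2},{"dx":0.0015,"dy":-0.0015,"dz":0.0265,"ax":0,"ay":-0.2,"az":0,"fingers":-0.2},{"dx":0.0015,"dy":-0.0015,"dz":0.0265,"ax":0,"ay":-0.2,"az":0,"fingers":-0.2},{"dx":0.0015,"dy":-0.0015,"dz":0.0265,"ax":0,"ay":-0.2,"az":0,"fingers":-0.2}]' 50
python3 -m inch '[{"dx":0,"dy":0,"dz":-0.05,"ax":0,"ay":0,"az":0,"fingers":-0.2},{"dx":0,"dy":0,"dz":-0.1,"ax":0,"ay":0,"az":0,"fingers":-0.2},{"dx":0,"dy":0,"dz":-0.1,"ax":0,"ay":0,"az":0,"fingers":-0.2},{"dx":0,"dy":0,"dz":-0.1,"ax":0,"ay":0,"az":0,"fingers":-0.2}]'
python3 - <<'E'
from h import *
Q,T,s,im=inhand("medium"); f=rimfit(T,.025,-.021,-.010); print(f)
f=rimfit(T,.025,f["z"]-.0025,f["z"]+.0025); print(f); tips(T)
print("small",rimfit(T,.017,f["z"]-.0205,f["z"]-.0155))
R0=R.from_rotvec(s["tcp_rot"]); W=s["tool_pos"]+R0.apply(T); print("rim",s["tool_pos"]+R0.apply([*f["c"],f["z"]]))
print("large wrist",rim(W,"large",(.6172,.198)))
cv2.imwrite("pics/w5.png",im)
go((.6172+f["c"][0],.198-f["c"][1],.175))
E
```

```text
time: 7.88
tool_pos: [0.483, 0.0766, 0.056]
tcp_rot: [0.001, -3.141, 0.001]
wrist_force: [0.6, 0.2, -2.6]
width: 0.567
time: 8.38
tool_pos: [0.4823, 0.0765, 0.1554]
tcp_rot: [0.001, -3.141, 0.001]
wrist_force: [-0.8, 0.4, -2.6]
width: 0.562
{'c': array([ 0.0003, -0.001 ]), 'z': np.float64(-0.0185), 'slope_deg': array([2.72, 0.04]), 'n': 2310}
{'c': array([-0.0004, -0.001 ]), 'z': np.float64(-0.0197), 'slope_deg': array([ 1.01, -0.06]), 'n': 1807}
1 -0.03 152 y [0.023 0.036] x [-0.009  0.011]
1 -0.027 157 y [0.023 0.036] x [-0.009  0.011]
1 -0.024 123 y [0.023 0.036] x [-0.01   0.011]
1 -0.021 410 y [0.018 0.035] x [-0.012  0.013]
1 -0.018 170 y [0.019 0.035] x [-0.009  0.014]
1 -0.015 113 y [0.019 0.036] x [-0.008  0.011]
1 -0.012 114 y [0.018 0.035] x [-0.007  0.015]
1 -0.009 80 y [0.019 0.033] x [-0.007  0.014]
1 -0.006 55 y [0.019 0.029] x [-0.006  0.014]
1 -0.003 27 y [0.019 0.021] x [-0.008  0.014]
1 -0.0 25 y [0.018 0.022] x [-0.008  0.015]
1 0.003 17 y [0.019 0.021] x [-0.008  0.014]
-1 -0.03 149 y [-0.038 -0.025] x [-0.009  0.011]
-1 -0.027 153 y [-0.038 -0.025] x [-0.009  0.011]
-1 -0.024 126 y [-0.038 -0.025] x [-0.009  0.011]
-1 -0.021 461 y [-0.037 -0.019] x [-0.015  0.015]
-1 -0.018 200 y [-0.037 -0.019] x [-0.011  0.016]
-1 -0.015 126 y [-0.038 -0.019] x [-0.008  0.016]
-1 -0.012 118 y [-0.038 -0.019] x [-0.008  0.017]
-1 -0.009 94 y [-0.035 -0.019] x [-0.008  0.017]
-1 -0.006 45 y [-0.029 -0.019] x [-0.008  0.017]
-1 -0.003 47 y [-0.025 -0.018] x [-0.008  0.018]
-1 -0.0 29 y [-0.023 -0.019] x [-0.008  0.017]
-1 0.003 26 y [-0.023 -0.018] x [-0.008  0.017]
small {'c': array([ 0.0046, -0.0009]), 'z': np.float64(-0.0378), 'slope_deg': array([0.29, 0.09]), 'n': 1977}
rim [0.48193439 0.07543272 0.17405348]
large wrist (array([0.6161, 0.1965]), 77, 0.0606)
t 8.43 tcp [0.4815 0.0764 0.1544] F [ 0.1 -0.2 -3.2] w 0.564 | d [-0.1353  0.1225 -0.0212] a [-0.04 -0.18  0.03] len 0.184
```

View pics/w5.png

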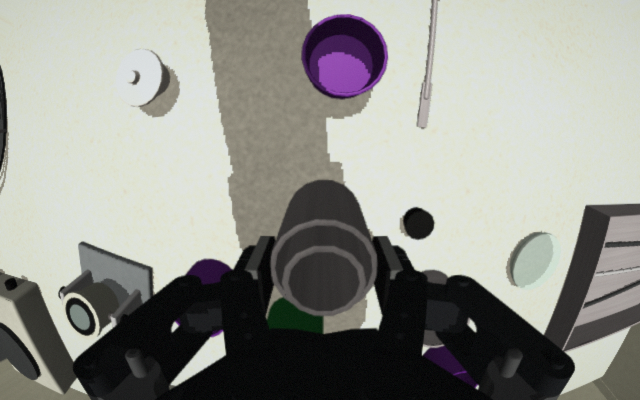

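```bash
python3 -m inch '[{"dx":-0.05,"dy":0.045,"dz":-0.01,"ax":0,"ay":0,"az":0,"fingers":-0.2},{"dx":-0.095,"dy":0.085,"dz":-0.01,"ax":0,"ay":0,"az":0,"fingers":-0.2},{"dx":-0.135,"dy":0.1215,"dz":-0.01,"ax":0,"ay":0,"az":0,"fingers":-0.2},{"dx":-0.135,"dy":0.1215,"dz":-0.01,"ax":0,"ay":0,"az":0,"fingers":-0.2},{"dx":-0.135,"dy":0.1215,"dz":-0.01,"ax":0,"ay":0,"az":0,"fingers":-0.2},{"dx":-0.135,"dy":0.1215,"dz":-0.01,"ax":0,"ay":0,"az":0,"fingers":-0.2}]'
python3 - <<'E'
from h import *
Q,T,s,im=inhand("medium"); f=rimfit(T,.025,-.022,-.0172); print(f)
R0=R.from_rotvec(s["tcp_rot"]); W=s["tool_pos"]+R0.apply(T); print("rim",s["tool_pos"]+R0.apply([*f["c"],f["z"]]))
print("large wrist",rim(W,"large",(.6172,.198)))
go((.6172+f["c"][0],.198-f["c"][1],.0603))
E
```

```text
time: 9.18
tool_pos: [0.6148, 0.1969, 0.1625]
tcp_rot: [0.0, -3.136, 0.003]
wrist_force: [0.1, -0.0, -2.5]
width: 0.566
{'c': array([-0.0001, -0.001 ]), 'z': np.float64(-0.02), 'slope_deg': array([ 0.44, -0.13]), 'n': 1620}
rim [0.61533924 0.19601499 0.18314841]
large wrist (array([0.6186, 0.1973]), 532, 0.0627)
t 9.22 tcp [0.6151 0.197  0.1631] F [-0.4 -0.1 -3. ] w 0.566 | d [-0.0025  0.0021  0.1028] a [-0.08 -0.28 -0.01] len 0.103
```

```bash
python3 -m inch '[{"dx":-0.003,"dy":0.0015,"dz":0.015,"ax":0,"ay":-0.3,"az":0,"fingers":-0.2},{"dx":-0.003,"dy":0.0015,"dz":0.035,"ax":0,"ay":-0.3,"az":0,"fingers":-0.2},{"dx":-0.003,"dy":0.0015,"dz":0.055,"ax":0,"ay":-0.3,"az":0,"fingers":-0.2},{"dx":-0.003,"dy":0.0015,"dz":0.075,"ax":0,"ay":-0.3,"az":0,"fingers":-0.2},{"dx":-0.003,"dy":0.0015,"dz":0.09,"ax":0,"ay":-0.3,"az":0,"fingers":-0.2},{"dx":-0.003,"dy":0.0015,"dz":0.099,"ax":0,"ay":-0.3,"az":0,"fingers":-0.2},{"dx":-0.003,"dy":0.0015,"dz":0.099,"ax":0,"ay":-0.3,"az":0,"fingers":-0.2}]'
python3 - <<'E'
from h import *
Q,T,s,im=inhand("medium"); f=rimfit(T,.025,-.022,-.0172); print(f)
R0=R.from_rotvec(s["tcp_rot"]); W=s["tool_pos"]+R0.apply(T); print("rim",s["tool_pos"]+R0.apply([*f["c"],f["z"]]))
print("large wrist",rim(W,"large",(.6172,.198)))
go((.6172+f["c"][0],.198-f["c"][1],.0603))
E
```

```text
time: 10.1
tool_pos: [0.6171, 0.1982, 0.0631]
tcp_rot: [-0.0, -3.14, 0.003]
wrist_force: [-0.3, -0.7, -3.7]
width: 0.567
{'c': array([-0.0001, -0.001 ]), 'z': np.float64(-0.02), 'slope_deg': array([ 0.24, -0.19]), 'n': 1600}
rim [0.61788914 0.19740545 0.08402546]
large wrist (array([0.6197, 0.1974]), 1401, 0.0628)
t 10.15 tcp [0.6178 0.1984 0.064 ] F [ 0.1 -0.2 -3.4] w 0.566 | d [0.0007 0.0006 0.0037] a [-0.08  0.02 -0.01] len 0.004
```

```bash
python3 -m inch '[{"dx":-0.001,"dy":0,"dz":0.003,"ax":0,"ay":0,"az":0,"fingers":-0.2},{"dx":-0.001,"dy":0,"dz":0.0045,"ax":0,"ay":0,"az":0,"fingers":-0.2},{"dx":-0.001,"dy":0,"dz":0.0045,"ax":0,"ay":0,"az":0,"fingers":-0.2}]'
```

```text
time: 10.52
tool_pos: [0.6194, 0.1986, 0.0601]
tcp_rot: [0.0, 3.14, -0.001]
wrist_force: [-0.2, 0.1, -2.2]
width: 0.564
```

```bash
python3 -m inch '[{"dx":0,"dy":0,"dz":0.001,"ax":0,"ay":0,"az":0,"fingers":-0.2},{"dx":0,"dy":0,"dz":0.001,"ax":0,"ay":0,"az":0,"fingers":-0.2}]'
python3 -m inch '[{"dx":0,"dy":0,"dz":0,"ax":0,"ay":0,"az":0,"fingers":0.2},{"dx":0,"dy":0,"dz":-0.001,"ax":0,"ay":0,"az":0,"fingers":0.4},{"dx":0,"dy":0,"dz":-0.002,"ax":0,"ay":0,"az":0,"fingers":1},{"dx":0,"dy":0,"dz":-0.002,"ax":0,"ay":0,"az":0,"fingers":1},{"dx":0,"dy":0,"dz":-0.002,"ax":0,"ay":0,"az":0,"fingers":1}]'
python3 - <<'E'
from h import *
Q,T,s,im=inhand("medium")
R0=R.from_rotvec(s["tcp_rot"]); W=s["tool_pos"]+R0.apply(T)
print("large",rim(W,"large",(.619,.1975)),"med",rim(W,"medium",(.619,.1975),.004),"small",rim(W,"small",(.619,.1975),.008))
tips(T); cv2.imwrite("pics/w6.png",im)
go((.6186,.1975,.035))
c=T[(abs(T[:,1])<.02)&(T[:,2]<-.045)&(T[:,2]>-.12)&(abs(T[:,0])<.05)]; print("body lowest", c[:,2].max() if len(c) else None)
E
```

```text
time: 10.78
tool_pos: [0.6197, 0.1986, 0.06]
tcp_rot: [0.0, 3.139, -0.001]
wrist_force: [-1.5, 0.1, 4.5]
width: 0.567
time: 11.4
tool_pos: [0.6196, 0.1986, 0.062]
tcp_rot: [0.0, 3.139, -0.001]
wrist_force: [0.4, 0.3, 0.3]
width: 1.001
large (array([0.6181, 0.1972]), 1557, 0.0621) med (array([0.619 , 0.1972]), 1865, 0.08) small (array([0.6223, 0.1994]), 1850, 0.0979)
1 -0.03 181 y [0.041 0.055] x [-0.009  0.011]
1 -0.027 162 y [0.041 0.054] x [-0.01   0.011]
1 -0.024 142 y [0.041 0.054] x [-0.01   0.011]
1 -0.021 149 y [0.041 0.053] x [-0.01   0.011]
1 -0.018 403 y [0.018 0.045] x [-0.01   0.013]
1 -0.015 104 y [0.019 0.042] x [-0.009  0.015]
1 -0.012 47 y [0.018 0.042] x [-0.008  0.015]
1 -0.009 38 y [0.018 0.022] x [-0.008  0.015]
1 -0.006 37 y [0.018 0.022] x [-0.008  0.015]
1 -0.003 35 y [0.019 0.028] x [-0.008  0.021]
1 -0.0 456 y [0.019 0.031] x [-0.009  0.026]
1 0.003 75 y [0.019 0.029] x [-0.007  0.026]
-1 -0.03 174 y [-0.057 -0.043] x [-0.01   0.011]
-1 -0.027 165 y [-0.056 -0.043] x [-0.01   0.011]
-1 -0.024 153 y [-0.056 -0.043] x [-0.01   0.011]
-1 -0.021 148 y [-0.055 -0.043] x [-0.01   0.011]
-1 -0.018 523 y [-0.046 -0.019] x [-0.015  0.015]
-1 -0.015 148 y [-0.044 -0.019] x [-0.013  0.016]
-1 -0.012 70 y [-0.042 -0.019] x [-0.013  0.017]
-1 -0.009 68 y [-0.023 -0.019] x [-0.014  0.017]
-1 -0.006 62 y [-0.023 -0.019] x [-0.013  0.017]
-1 -0.003 61 y [-0.03  -0.018] x [-0.013  0.017]
-1 -0.0 561 y [-0.033 -0.019] x [-0.012  0.027]
-1 0.003 90 y [-0.031 -0.019] x [-0.013  0.028]
t 11.45 tcp [0.6196 0.1986 0.062 ] F [-0.2  0.4 -0.4] w 1.0 | d [ 0.0011 -0.001   0.027 ] a [-0.05  0.13 -0.01] len 0.027
body lowest -0.0718479148519695
```

View pics/w6.png

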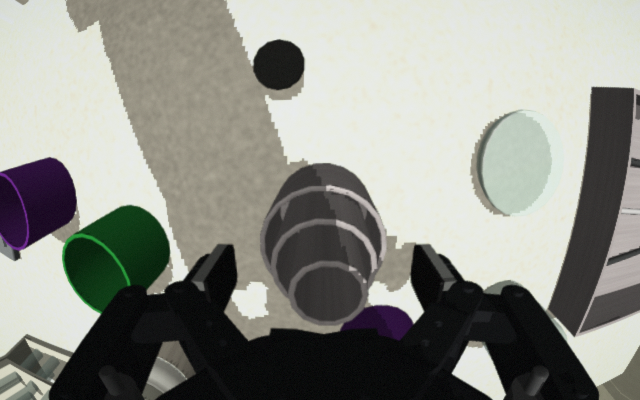

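The set is nested: the rims are concentric at about (323,245), and their heights of 0.062, 0.080 and 0.098 match. Next I grip the large beaker.

```bash
python3 -m inch '[{"dx":0.0015,"dy":-0.0005,"dz":0.014,"ax":0,"ay":0,"az":0,"fingers":1},{"dx":0.0015,"dy":-0.0005,"dz":0.028,"ax":0,"ay":0,"az":0,"fingers":1},{"dx":0.0015,"dy":-0.0005,"dz":0.028,"ax":0,"ay":0,"az":0,"fingers":1},{"dx":0.0015,"dy":-0.0005,"dz":0.028,"ax":0,"ay":0,"az":0,"fingers":0.3},{"dx":0.0015,"dy":-0.0005,"dz":0.028,"ax":0,"ay":0,"az":0,"fingers":0.3},{"dx":0.0015,"dy":-0.0005,"dz":0.028,"ax":0,"ay":0,"az":0,"fingers":0.3},{"dx":0.0015,"dy":-0.0005,"dz":0.028,"ax":0,"ay":0,"az":0,"fingers":0.3}]' 70
python3 -m inch '[{"dx":0,"dy":0,"dz":-0.04,"ax":0,"ay":0,"az":0,"fingers":0.3},{"dx":0,"dy":0,"dz":-0.09,"ax":0,"ay":0,"az":0,"fingers":0.3},{"dx":0,"dy":0,"dz":-0.14,"ax":0,"ay":0,"az":0,"fingers":0.3},{"dx":0,"dy":0,"dz":-0.2,"ax":0,"ay":0,"az":0,"fingers":0.3},{"dx":0,"dy":0,"dz":-0.2,"ax":0,"ay":0,"az":0,"fingers":0.3},{"dx":0,"dy":0,"dz":-0.2,"ax":0,"ay":0,"az":0,"fingers":0.3}]'
python3 - <<'E'
from h import *
Q,T,s,im=inhand("large"); z0=-.0275
f=rimfit(T,.033,z0-.004,z0+.004); print(f); f=rimfit(T,.033,f["z"]-.0025,f["z"]+.0025); print(f)
print("med",rimfit(T,.025,f["z"]-.0205,f["z"]-.0155)); print("small",rimfit(T,.017,f["z"]-.0385,f["z"]-.0335)); 
go((.56,-.17,.28))
E
```

```text
time: 12.32
tool_pos: [0.6189, 0.1983, 0.0346]
tcp_rot: [0.0, 3.138, -0.001]
wrist_force: [0.1, 0.9, 1.2]
width: 0.754
time: 13.08
tool_pos: [0.6168, 0.198, 0.2325]
tcp_rot: [0.0, 3.141, -0.002]
wrist_force: [0.2, -0.2, -5.9]
width: 0.753
{'c': array([-0.0008, -0.001 ]), 'z': np.float64(-0.0277), 'slope_deg': array([0.95, 0.18]), 'n': 2990}
{'c': array([-0.0007, -0.001 ]), 'z': np.float64(-0.0275), 'slope_deg': array([0.15, 0.06]), 'n': 2525}
med {'c': array([ 0.0042, -0.0016]), 'z': np.float64(-0.0453), 'slope_deg': array([0.14, 0.03]), 'n': 2173}
small {'c': array([ 0.0022, -0.0002]), 'z': np.float64(-0.0635), 'slope_deg': array([1.68, 0.06]), 'n': 1494}
t 13.12 tcp [0.616  0.1977 0.231 ] F [-0.7 -0.6 -6.2] w 0.752 | d [ 0.0561 -0.3679 -0.0481] a [-0.12 -0.12 -0.01] len 0.375
```

```bash
python3 -m inch '[{"dx":-0.074,"dy":-0.278,"dz":-0.04,"ax":0,"ay":0,"az":0,"fingers":0.3},{"dx":-0.074,"dy":-0.278,"dz":-0.04,"ax":0,"ay":0,"az":0,"fingers":0.3},{"dx":-0.074,"dy":-0.278,"dz":-0.04,"ax":0,"ay":0,"az":0,"fingers":0.3},{"dx":-0.074,"dy":-0.278,"dz":-0.04,"ax":0,"ay":0,"az":0,"fingers":0.3},{"dx":-0.074,"dy":-0.278,"dz":-0.04,"ax":0,"ay":0,"az":0,"fingers":0.3},{"dx":-0.074,"dy":-0.278,"dz":-0.04,"ax":0,"ay":0,"az":0,"fingers":0.3},{"dx":-0.074,"dy":-0.278,"dz":-0.04,"ax":0,"ay":0,"az":0,"fingers":0.3},{"dx":-0.074,"dy":-0.278,"dz":-0.04,"ax":0,"ay":0,"az":0,"fingers":0.3}]'
python3 - <<'E'
from h import *
def lens(n,k):
    im,d=bot.read_camera(n); m=max([x for x in bot.masks_of(n,"lens")]or[None],key=lambda x:x["p"])
    P,u,v=cloud(n,d,d>0); c0=np.array([.617,-.202])
    Q=P[(np.hypot(*(P[:,:2]-c0).T)<.034)&(P[:,2]>.078)]
    nn=np.array([-.2,.06,.977]); c=np.array([.617,-.202,.091])
    for t in (.006,.003,.002,.002):
        S=Q[abs((Q-c)@nn)<t]; c=S.mean(0); nn=np.linalg.svd(S-c,full_matrices=False)[2][2]; nn*=np.sign(nn[2])
    print(n,len(S),"c",c.round(4),"n",nn.round(4),"box",m["box"],m["p"])
    np.save(f"lens_{n}.npy",Q)
    # radial profile
    r=np.linalg.norm(np.cross(Q-c,nn),axis=1); h=(Q-c)@nn
    for a in np.arange(0,.034,.003):
        q=h[(r>=a)&(r<a+.003)]
        if len(q): print(round(a,3),len(q),np.percentile(q,[10,50,90]).round(4))
    b=[int(x) for x in m["box"]]; cv2.imwrite(f"pics/{n}{k}.png",cv2.resize(im[max(0,b[1]-20):b[3]+20,max(0,b[0]-20):b[2]+20],(500,500),interpolation=2))
lens("wrist",7); lens("top",7)
print(bot.read_state()["tool_pos"])
E
```

```text
time: 14.12
tool_pos: [0.6891, -0.0788, 0.2694]
tcp_rot: [0.002, -3.136, 0.002]
wrist_force: [-0.1, 0.5, -5.3]
width: 0.753
wrist 2087 c [ 0.618  -0.2022  0.0905] n [-0.2089  0.0535  0.9765] box [184.9, 87.8, 245.4, 142.3] 0.92
0.0 23 [-0.0004  0.0006  0.0015]
0.003 62 [-0.0002  0.0006  0.0014]
0.006 111 [-0.0005  0.0005  0.0015]
0.009 153 [-0.0003  0.0006  0.0016]
0.012 196 [-0.0004  0.0005  0.0015]
0.015 237 [-0.0007  0.0002  0.001 ]
0.018 282 [-0.0008  0.0001  0.001 ]
0.021 344 [-0.001   0.0001  0.0011]
0.024 345 [-0.0014 -0.0005  0.0005]
0.027 422 [-0.0042 -0.0009  0.0004]
0.03 30 [-0.0019 -0.0011 -0.0001]Traceback (most recent call last):
  File "<stdin>", line 17, in <module>
  File "<stdin>", line 3, in lens
  File "<stdin>", line 3, in <lambda>
TypeError: 'NoneType' object is not subscriptable
```

View pics/wrist7.png

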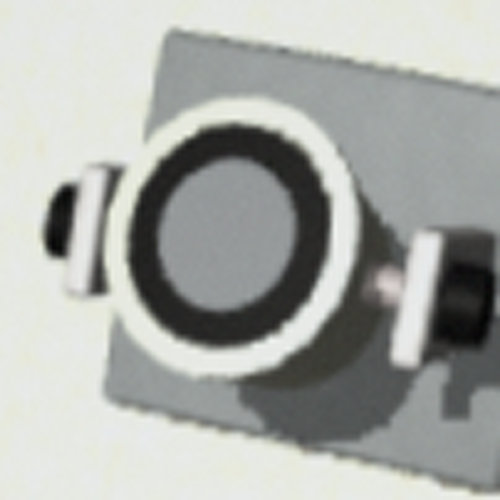

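The close view shows the glass as a clean grey disc in a dark ring, centred in the crop at (232,237), which is about pixel (211,112). I'll refine its centre and plane from that.

```bash
cat >> h.py <<'E'
def target(L,n,U=(-.0007,-.0005,.0345),dist=.10):
    n=n/np.linalg.norm(n); z=-n; x=np.array([-1,0,0])+z[0]*z; x/=np.linalg.norm(x); Rt=np.c_[x,np.cross(z,x),z]
    return L+dist*n-Rt@np.array(U),Rt
E
python3 - <<'E'
from h import *
im,d=bot.read_camera("wrist"); g=im.mean(2); P,u,v=cloud("wrist",d,d>0)
c=np.array([.618,-.2022,.0908]); n=np.array([-.2089,.0535,.9765])
for i in range(5):
    r=np.linalg.norm(np.cross(P-c,n),axis=1); S=P[(r<.021)&(abs((P-c)@n)<.004)]
    n=np.linalg.svd(S-S.mean(0),full_matrices=False)[2][2]; n*=np.sign(n[2]); c=c+((S.mean(0)-c)@n)*n
print("plane",len(S),n.round(4),"tilt",np.degrees(np.arccos(n[2])).round(2),"az",np.degrees(np.arctan2(n[1],n[0])).round(1))
# dark-ring outer edge -> rays onto plane
K=np.array(bot.get_calibration("wrist")["intrinsics"]); V=np.array(bot.get_calibration("wrist")["view"])
m=np.zeros(g.shape,np.uint8); sub=(g<75); yy,xx=np.mgrid[:400,:640]; m[(np.hypot(xx-211,yy-112)<25)&sub]=1
k,lab,st,ce=cv2.connectedComponentsWithStats(m); j=1+np.argmax(st[1:,4]); cs,_=cv2.findContours((lab==j).astype(np.uint8),cv2.RETR_EXTERNAL,cv2.CHAIN_APPROX_NONE)
p=max(cs,key=len)[:,0].astype(float); x=(p[:,0]-K[0,2])/K[0,0]; y=(p[:,1]-K[1,2])/K[1,1]; t=np.hypot(x,y)
D=np.c_[x/t*np.sin(t),y/t*np.sin(t),np.cos(t)]@V[:3,:3]; O=-V[:3,:3].T@V[:3,3]
X=O+D*(((c-O)@n)/(D@n))[:,None]
e1=np.cross(n,[0,1,0]); e1/=np.linalg.norm(e1); e2=np.cross(n,e1); q=np.c_[(X-c)@e1,(X-c)@e2]
cc,rr=circ(q); L=c+cc[0]*e1+cc[1]*e2; print("ring",rr.round(4),(np.hypot(*(q-cc).T)-rr).std().round(5),"L",L.round(4)); np.savez("L.npz",L=L,n=n)
pos,Rt=target(L,n,dist=.13); print(pos); go(pos,Rt)
d=bot.read_camera("top")[1]; P=cloud("top",d,d>0)[0]
r=np.linalg.norm(np.cross(P-L,n),axis=1); h=(P-L)@n; S=P[(r<.021)&(abs(h)<.006)]; nt=np.linalg.svd(S-S.mean(0))[2][2]; print("top",len(S),nt*np.sign(nt[2]),((S.mean(0)-L)@n).round(4))
print(bot.get_calibration("wrist")["view"][:3,3]-V[:3,3], bot.read_state()["q"].round(2))
E
```

```text
plane 1050 [-0.2042  0.0527  0.9775] tilt 12.18 az 165.5
ring 0.0226 0.00033 L [ 0.6167 -0.2031  0.0899]
[ 0.58238001 -0.19392002  0.25049477]
t 14.38 tcp [ 0.69   -0.0792  0.2715] F [-0.5  0.4 -5.2] w 0.75 | d [ 0.1077 -0.1145  0.0215] a [  2.97 -11.9   -0.24] len 0.159
top 0 [0. 0. 1.] nan
[ 4.32526569e-05 -1.21522065e-04 -5.31367492e-05] [-0.15  0.28  1.51 -0.    1.35 -1.72]<stdin>:19: RuntimeWarning: Mean of empty slice.
  ret = um.true_divide(
```

```bash
python3 -m inch '[{"dx":0.04,"dy":-0.04,"dz":0.008,"ax":1,"ay":-4,"az":0,"fingers":0.3},{"dx":0.08,"dy":-0.08,"dz":0.015,"ax":2,"ay":-8,"az":0,"fingers":0.3},{"dx":0.1077,"dy":-0.1145,"dz":0.0215,"ax":2.97,"ay":-11.9,"az":-0.24,"fingers":0.3},{"dx":0.1077,"dy":-0.1145,"dz":0.0215,"ax":2.97,"ay":-11.9,"az":-0.24,"fingers":0.3},{"dx":0.1077,"dy":-0.1145,"dz":0.0215,"ax":2.97,"ay":-11.9,"az":-0.24,"fingers":0.3},{"dx":0.1077,"dy":-0.1145,"dz":0.0215,"ax":2.97,"ay":-11.9,"az":-0.24,"fingers":0.3}]'
python3 - <<'E'
from h import *
z=np.load("L.npz"); go(*target(z["L"],z["n"]))
Q,T,s,im=inhand("large"); print(rimfit(T,.033,-.0305,-.0245))
# is lens still visible from the wrist / scene?
for n in ("scene",):
    im,d=bot.read_camera(n); P=cloud(n,d,d>0)[0]; L,nn=z["L"],z["n"]
    cv2.imwrite("pics/s8.png",cv2.resize(im[60:230,130:300],(600,600),interpolation=2))
    r=np.linalg.norm(np.cross(P-L,nn),axis=1); h=(P-L)@nn
    S=P[(r<.021)&(abs(h)<.006)]; v=np.linalg.svd(S-S.mean(0),full_matrices=False)[2][2]; print("lens",n,len(S),(v*np.sign(v[2])).round(4),((S.mean(0)-L)@nn).round(4))
    # side wall of large: cylinder axis in lens frame
    W=P[(r<.045)&(h>.136)&(h<.155)]
    e1=np.cross([0,1,0],nn); e1/=np.linalg.norm(e1); e2=np.cross(nn,e1); q=np.c_[(W-L)@e1,(W-L)@e2]
    f=least_squares(lambda c:np.hypot(*(q-c).T)-.033,[0,0],loss="soft_l1",f_scale=.001); print("wall",len(W),f.x.round(4),"lowest h",np.percentile(h[(r<.034)&(h>.05)],[0.5,1,3]).round(4))
E
```

```text
time: 15.18
tool_pos: [0.5837, -0.1936, 0.2517]
tcp_rot: [-0.009, 2.933, -0.08]
wrist_force: [0.3, 0.2, -5.0]
width: 0.749
t 15.18 tcp [ 0.5837 -0.1936  0.2517] F [ 0.3  0.2 -5. ] w 0.749 | d [ 0.0016 -0.0002  0.0309] a [-0.02  0.11  0.04] len 0.031
{'c': array([-0.0007, -0.0011]), 'z': np.float64(-0.0275), 'slope_deg': array([0.45, 0.18]), 'n': 2638}
lens scene 113 [-0.2068  0.0375  0.9777] 0.0007
wall 282 [-0.0006  0.0009] lowest h [0.1325 0.1337 0.1376]
```

View pics/s8.png

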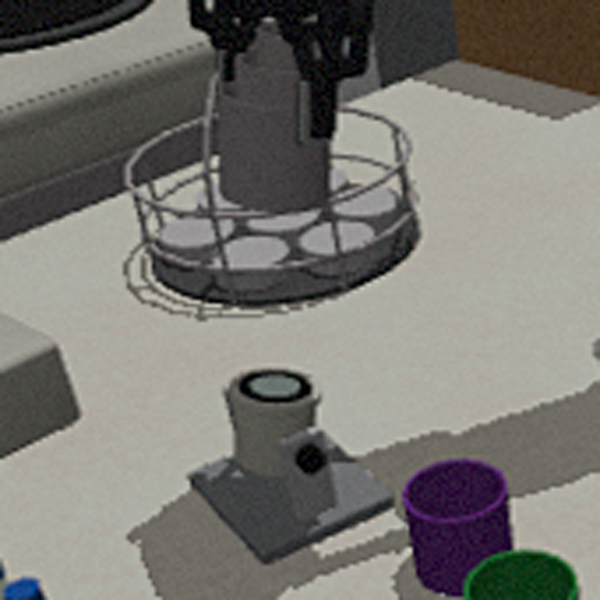

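The scene view shows the set hanging above the head, tilted parallel to it. The lens is at crop (272,388), and the independent scene-camera fit agrees within 1 mm. Now I close in to 10 cm.

```bash
python3 -m inch '[{"dx":0.001,"dy":0,"dz":0.01,"ax":0,"ay":0.1,"az":0,"fingers":0.3},{"dx":0.0015,"dy":0,"dz":0.02,"ax":0,"ay":0.1,"az":0,"fingers":0.3},{"dx":0.0015,"dy":0,"dz":0.031,"ax":0,"ay":0.1,"az":0,"fingers":0.3},{"dx":0.0015,"dy":0,"dz":0.031,"ax":0,"ay":0.1,"az":0,"fingers":0.3},{"dx":0.0015,"dy":0,"dz":0.031,"ax":0,"ay":0.1,"az":0,"fingers":0.3},{"dx":0.0015,"dy":0,"dz":0.031,"ax":0,"ay":0.1,"az":0,"fingers":0.3}]'
cat > chk.py <<'E'
from h import *
z=np.load("L.npz"); L,nn=z["L"],z["n"]; go(*target(L,nn))
Q,T,s,im=inhand("large"); print(rimfit(T,.033,-.0305,-.0245),"small",rimfit(T,.017,-.066,-.061)["z"])
im,d=bot.read_camera("scene"); P=cloud("scene",d,d>0)[0]
r=np.linalg.norm(np.cross(P-L,nn),axis=1); h=(P-L)@nn
W=P[(r<.045)&(h>.106)&(h<.125)]
e1=np.cross([0,1,0],nn); e1/=np.linalg.norm(e1); e2=np.cross(nn,e1); q=np.c_[(W-L)@e1,(W-L)@e2]
f=least_squares(lambda c:np.hypot(*(q-c).T)-.033,[0,0],loss="soft_l1",f_scale=.001); print("wall",len(W),f.x.round(4),"low",np.percentile(h[(r<.034)&(h>.05)],[0.5,1,3]).round(4))
hw=h[(r<.045)&(h>.106)&(h<.125)]; A=least_squares(lambda c:np.hypot(*(q-c[:2]-np.outer(hw-.1,c[2:])).T)-.033,[0,0,0,0],loss="soft_l1",f_scale=.001).x; print("axis lean deg",np.degrees(A[2:]).round(2))
print([p for p in [bot.read_state()["joint_vel"].round(4)]])
E
python3 chk.py
```

```text
time: 16.02
tool_pos: [0.5889, -0.1954, 0.2213]
tcp_rot: [-0.01, 2.934, -0.08]
wrist_force: [0.3, -0.5, -5.1]
width: 0.753
t 16.02 tcp [ 0.5889 -0.1954  0.2213] F [ 0.3 -0.5 -5.1] w 0.753 | d [ 0.0004 -0.0001  0.    ] a [-0.03  0.02  0.06] len 0.0
{'c': array([-0.0007, -0.0011]), 'z': np.float64(-0.0275), 'slope_deg': array([0.46, 0.23]), 'n': 2640} small -0.0631
wall 265 [-0.0018  0.0008] low [0.102  0.1028 0.107 ]
axis lean deg [ 0.4  -0.27]
[array([-0.0012,  0.0006,  0.0029, -0.0003, -0.0001,  0.0018])]
```

```bash
python3 -m inch '[{"dx":0,"dy":0,"dz":0,"ax":0,"ay":0,"az":0,"fingers":0.3},{"dx":0,"dy":0,"dz":0,"ax":0,"ay":0,"az":0,"fingers":0.3},{"dx":0,"dy":0,"dz":0,"ax":0,"ay":0,"az":0,"fingers":0.3},{"dx":0,"dy":0,"dz":0,"ax":0,"ay":0,"az":0,"fingers":0.3}]'
python3 chk.py && python3 -c "
from h import *
print(bot.finish_job())"
```

```text
time: 16.62
tool_pos: [0.5888, -0.1953, 0.2213]
tcp_rot: [-0.01, 2.935, -0.08]
wrist_force: [-0.5, -0.9, -5.5]
width: 0.754
t 16.62 tcp [ 0.5888 -0.1953  0.2213] F [-0.5 -0.9 -5.5] w 0.754 | d [ 0.0003 -0.0002  0.0001] a [-0.03  0.02  0.06] len 0.0
{'c': array([-0.0006, -0.0011]), 'z': np.float64(-0.0275), 'slope_deg': array([0.48, 0.19]), 'n': 2639} small -0.0632
wall 262 [-0.0019  0.0008] low [0.1017 0.1025 0.1061]
axis lean deg [-1.04 -0.22]
[array([-0.0019, -0.0009, -0.0014, -0.0021, -0.0002,  0.0006])]
the job is handed in; nothing more can be done
None
```

I nested the small beaker in the medium one and that pair in the large one, lowering each in. I then lifted the set by the large beaker and handed the job in at about 17 s, holding it still over the lens.

- **Nesting:** the rims measured 62, 80 and 98 mm above the bench, as they should.
- **Final pose:** the arm was within 0.4 mm and 0.1° of the computed target, which puts the underside centred on the lens, square to it and 10 cm away. The joints were at rest, and the wrist carried about 5 N, the weight of the set.
- **Disagreement:** the scene camera put the set about 2 mm off centre, about 102 mm from the glass, and up to 1° off square. That is about the 2 mm calibration limit, with a noisy tilt reading, so I left it.
- **Not fully checked:** I did not re-measure the bystanders or compare the camera stand at the end. The scene camera found the lens within 1 mm of its measured position just before the final approach, and no unexpected contact force appeared in the readings at the end of each move.

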